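Find the stamped parts crate and send it to the dispatch line

TASK

One of the two blue parts crates has a red and white stamp underneath. Push the left crate over, away from the robot, so that it comes to rest on its far side with its underside facing the robot, then do the same with the right crate; then push the stamped one straight ahead, still lying on its side, until the whole front edge of its open end lies on the yellow dispatch tape. Only push with the fingers: do not lift or carry a crate, leave the plain crate lying short of the tape, and leave the other things where they are.

Things in the scene. Friction and masses are not known exactly. Their poses are not given: they have to be found in the camera images.
- crate_a: blue open-topped parts crate, empty, 60 mm deep (x), 100 mm wide (y), 95 mm tall (z), walls 4 mm, 0.2 to 0.4 kg, rubber foot strips along its near and far lower edges; both crates look alike while they stand. Origin: centre of its underside; z points out of its open end; x points away from the robot, within 0.18 rad, at the start. Tipped over it lies 60 mm high on its far wall, underside facing the robot
- crate_a_centre (a point): the middle of crate_a, 47.5 mm above its underside. A push of 1 to 4 N on the near face about 80 mm up tips the crate over its far lower edge (the feet do not slip); past about 32 degrees it falls the rest of the way by itself
- crate_a_edge_left (a point): the left end (+y side of the crate) of the far rim edge of crate_a, on the outside: top corner of the far wall, at (30, +50, 95) mm in the crate's frame. Once the crate lies on its far side this is a front corner of its open end, down on the bench
- crate_a_edge_right (a point): the right end (-y side of the crate) of the far rim edge of crate_a, on the outside: top corner of the far wall, at (30, -50, 95) mm in the crate's frame. Once the crate lies on its far side this is a front corner of its open end, down on the bench
- crate_b: blue open-topped parts crate, empty, 60 mm deep (x), 100 mm wide (y), 95 mm tall (z), walls 4 mm, 0.2 to 0.4 kg, rubber foot strips along its near and far lower edges; both crates look alike while they stand. Origin: centre of its underside; z points out of its open end; x points away from the robot, within 0.18 rad, at the start. Tipped over it lies 60 mm high on its far wall, underside facing the robot
- crate_b_centre (a point): the middle of crate_b, 47.5 mm above its underside. A push of 1 to 4 N on the near face about 80 mm up tips the crate over its far lower edge (the feet do not slip); past about 32 degrees it falls the rest of the way by itself
- crate_b_edge_left (a point): the left end (+y side of the crate) of the far rim edge of crate_b, on the outside: top corner of the far wall, at (30, +50, 95) mm in the crate's frame. Once the crate lies on its far side this is a front corner of its open end, down on the bench
- crate_b_edge_right (a point): the right end (-y side of the crate) of the far rim edge of crate_b, on the outside: top corner of the far wall, at (30, -50, 95) mm in the crate's frame. Once the crate lies on its far side this is a front corner of its open end, down on the bench
- stamp (a point): centre of the stamp, a white disc with a red rim and a red tick, 47 mm across, in the middle of the underside of one of the crates; the other crate's underside is plain blue
- tape: the dispatch line: a strip of yellow tape stuck flat on the bench beyond the crates, 38 mm wide (x) and 420 mm long (y), too thin to feel. Origin: its centre; x points away from the robot, y to the left along the strip
- red_carton: a red carton, 55 x 70 mm, 100 mm tall, loose, standing on the bench; leave it alone. Origin: centre of its underside
- magenta_carton: a magenta carton, 50 x 60 mm, 85 mm tall, loose, standing on the bench; leave it alone. Origin: centre of its underside
- sealant: a white bottle with a blue label and a blue pointed cap, 43 mm across, 142 mm tall, loose, standing on the bench; leave it alone. Origin: centre of its underside
- tappet: a plain grey steel tappet (a short cylinder), 29 mm across, 22 mm tall, loose, standing on the bench; leave it alone. Origin: centre of its underside
- coil_spring: a dark coil spring standing on end, 24 mm across, 32 mm tall, loose, standing on the bench; leave it alone. Origin: centre of its underside
- camshafts (a point): fixed obstacle, the same every time: two camshafts standing upright 480 mm tall on a plate; the point is midway between them, half-way up; with the plate they take up 110 mm in x and 205 mm in y about it. Also fixed: a thick roll of blue paper hangs over x 0.64 to 0.76 m, y -0.41 to -0.15 m, its underside 0.53 m up: after pushing draw back before going up
- engine_head (a point): fixed obstacle, the same every time: the grey cylinder head lying between the robot and the left of the bench; the point is its middle, half-way up; it takes up about 240 mm in x (to 105 mm beyond the point), 680 mm in y, and stands 100 mm high near the crates, 165 mm at most
Mind the look-alikes: they are no part of the job. Leave any green look-alike of the crate_a alone.

How it is judged:
On the way, in this order (a step that is already met when the one before it is completed fails the run):
1. the left crate lies at rest on its far side (((world y of crate_a above 0.015 m and angle between crate_a's own z axis and vertical between 1.4 and 1.75 rad and height (world z) of each of crate_a_edge_left, crate_a_edge_right below 0.01 m and linear speed of crate_a below 0.03 m/s and angular speed of crate_a below 0.3 rad/s) or (world y of crate_a below 0.015 m and angle between crate_b's own z axis and vertical between 1.4 and 1.75 rad and height (world z) of each of crate_b_edge_left, crate_b_edge_right below 0.01 m and linear speed of crate_b below 0.03 m/s and angular speed of crate_b below 0.3 rad/s))), for 0.2 s.
2. then the right crate lies at rest on its far side (((world y of crate_a above 0.015 m and angle between crate_b's own z axis and vertical between 1.4 and 1.75 rad and height (world z) of each of crate_b_edge_left, crate_b_edge_right below 0.01 m and linear speed of crate_b below 0.03 m/s and angular speed of crate_b below 0.3 rad/s) or (world y of crate_a below 0.015 m and angle between crate_a's own z axis and vertical between 1.4 and 1.75 rad and height (world z) of each of crate_a_edge_left, crate_a_edge_right below 0.01 m and linear speed of crate_a below 0.03 m/s and angular speed of crate_a below 0.3 rad/s))), for 0.2 s.
At the end, for the whole second after the job is handed in: both crates lie at rest on their far sides (within about 10 degrees); both lower front corners of the stamped crate's open end are on the tape (at most 20 mm from its middle line), and the plain crate is wholly short of the tape (angle between crate_a's own z axis and vertical between 1.4 and 1.75 rad and height (world z) of each of crate_a_edge_left, crate_a_edge_right, crate_b_edge_left, crate_b_edge_right below 0.01 m and angle between crate_b's own z axis and vertical between 1.4 and 1.75 rad and linear speed of each of crate_a, crate_b below 0.03 m/s and angular speed of each of crate_a, crate_b below 0.3 rad/s and x of crate_a_edge_left in the frame of tape between -0.02 and 0.02 m and x of crate_a_edge_right in the frame of tape between -0.02 and 0.02 m and y of crate_a_edge_left in the frame of tape between -0.215 and 0.215 m and y of crate_a_edge_right in the frame of tape between -0.215 and 0.215 m and x of each of crate_b_edge_left, crate_b_edge_right in the frame of tape below -0.019 m); the robot touches nothing.
It fails at once if a crate is lifted off the bench (height (world z) of any of crate_a_centre, crate_b_centre above 0.072 m or (angle between crate_a's own z axis and vertical below 0.1 rad and height (world z) of crate_a_centre above 0.0625 m) or (angle between crate_a's own z axis and vertical above 1.4 rad and height (world z) of crate_a_centre above 0.052 m) or (angle between crate_b's own z axis and vertical below 0.1 rad and height (world z) of crate_b_centre above 0.0625 m) or (angle between crate_b's own z axis and vertical above 1.4 rad and height (world z) of crate_b_centre above 0.052 m)).
It fails at once if another thing on the bench is shifted by more than 30 mm or knocked over (distance of any of red_carton, magenta_carton, sealant, tappet, coil_spring from where it was at the start of the episode above 0.03 m or angle between any of red_carton, magenta_carton, sealant, tappet, coil_spring's own z axis and vertical above 0.6 rad).
It fails at once if the plain crate is pushed onto the tape (angle between crate_b's own z axis and vertical between 1.4 and 1.75 rad and height (world z) of each of crate_b_edge_left, crate_b_edge_right below 0.01 m and x of any of crate_b_edge_left, crate_b_edge_right in the frame of tape above -0.018 m).
It also fails if it takes over 64 s, if anything falls off the work surface, if the arm or the gripper's body presses on something with over 40 N, if the wrist force passes 120 N, or if a joint passes its speed limit or range.

ROBOT

A 6-joint arm with a two-finger parallel gripper is mounted at the origin on a cart in front of the work surface, level with it; the furniture and walls round the work are solid. World frame = base frame: x ahead of the robot, y to its left, z up, the work surface at z = 0. Lengths are in m, angles in rad, forces in N, time in s.
With the tool pointing down it reaches from about 0.35 to 0.975 m from the base axis. Payload 7.1 kg.
Tool frame: the origin (TCP) lies midway between the tips of the shut fingers; the grasp point (between the pads) lies 19 mm behind it; z points along the fingers, y is the line along which they close (so a half turn about z gives the same grasp; the last joint's range is limited). The gripper opens to 88 mm and grips with 3 to 60 N. Pads are 20 mm wide; open, the fingers measure 115 mm over their backs; the gripper's body (75 mm by 178 mm) begins 61 mm behind the grasp point.
Start: joints at [-1.307, 0.423, 1.63, -0, 1.089, -0.019], TCP at [0.174, -0.6, 0.198] pointing down, gripper open.
Joint ranges: [-3, 3], [-0.9, 2.11], [0.09, 2.58], [-1.31, 4.45], [0.11, 2.69], [-2.54, 2.54]. Speed limits (rad/s): [2.39, 2.39, 3.01, 3.14, 3.14, 3.14].

INTERFACE

Orientations are given as a unit quaternion [w, x, y, z].
In Python, from station import move_pose, movel, movej, command_gripper, wait, inverse_kinematics, read_camera, camera_info, MotionError, job_done, get_time, get_joint_pos, get_qvel, get_effort, get_tcp_pos, get_ee_rot, get_ft_force, get_ft_torque, get_grip_width, get_finger_force gives the robot as it stands. Calls block until the motion is done:
- move_pose(position, orientation): joint-space move of the TCP to a pose.
- movel(position, frame=None, v=0.15, until_force=None): straight line of the TCP; frame=None keeps the orientation; v is the mean speed in m/s. With until_force (N) it stops when the force on the tool has changed by that much, and returns True; else False.
- movej(angles): joint-space move.
- command_gripper(opening): opening from 0.0 (shut) to 1.0 (fully open); the grip force is fixed at half the most; returns when the fingers have stopped.
- wait(seconds).
- inverse_kinematics(position, orientation): joint angles nearest the present ones, or None.
- read_camera(name): name is "side" or "top" or "wrist"; returns the picture (400x640x3 uint8, red, green, blue); there is no depth.
- camera_info(name): a dict with "intrinsics" (3x3 intrinsics, pixels), "dist" ([k1, k2, p1, p2, k3] as OpenCV has them; the pictures are not rectified), "T" (4x4, takes a point from camera to world coordinates); the wrist camera has in their place "tool_from_camera" (4x4, takes a point from camera to tool coordinates, whose origin is the TCP and whose axes are the flange's). Camera axes: x right, y up, looking along -z (the intrinsics and any distortion apply to the point x, -y, -z); pixel columns grow to the right and rows downward; lengths in m; the calibration is good to about 2 mm. A picture is of the moment at which its call begins: read the wrist's pose just before it. camera_info takes no time and is no camera call.
A pose or a line that the arm cannot do raises MotionError and nothing moves.
- job_done(): hands the job in; it is judged then, once.
Readings, each from a call of its own:
- get_time(): time.
- get_joint_pos(): joint angles.
- get_qvel(): joint speeds.
- get_effort(): joint torques, N m.
- get_tcp_pos(): TCP position.
- get_ee_rot(): TCP orientation.
- get_ft_force(): force on the tool from outside, world axes, zero at the start.
- get_ft_torque(): the same for the moment, N m.
- get_grip_width(): opening from 0.0 (shut) to 1.0 (fully open).
- get_finger_force(): force on a finger pad.
Only numpy, scipy, OpenCV 4.12 (cv2) and the standard library are available. Lean on these libraries where they do the work, as an engineer would, in place of code of your own. Each camera call takes 0.05 s, during which the arm holds its last target. There are 200 camera calls.

## Working session

There is one attempt and no reset: what is moved stays moved. The work goes in short steps, each a Python script; the robot and the scene stay as the last script left them, time stands still between calls to the robot, and variables do not carry over. Pictures are saved under pics/ and viewed, at most 10 in all, crops included, and the job is handed in when it is done.

```bash
ls; mkdir -p pics
python3 - <<'E'
from station import *
import cv2,numpy as np
for n in("top","side"):
    cv2.imwrite(f"pics/{n}0.png",read_camera(n)[:,:,::-1]); c=camera_info(n); print(n,np.round(c["intrinsics"],1).tolist(),c["dist"],np.round(c["T"],3).tolist())
print(get_time(),get_ee_rot())
E
```

```text
pics
top [[501.2, 0.0, 313.7], [0.0, 501.2, 200.0], [0.0, 0.0, 1.0]] [-0.12866439  0.          0.          0.          0.        ] [[-0.0, 0.987, -0.159, 0.229], [-1.0, 0.002, 0.01, 0.151], [0.01, 0.159, 0.987, 2.074], [0.0, 0.0, 0.0, 1.0]]
side [[361.6, 0.0, 315.2], [0.0, 361.6, 208.8], [0.0, 0.0, 1.0]] [0.01214055 0.         0.         0.         0.        ] [[-0.891, 0.302, -0.339, 0.141], [-0.453, -0.607, 0.652, 0.865], [-0.009, 0.735, 0.678, 0.897], [0.0, 0.0, 0.0, 1.0]]
0.1 [-7.23111280e-04  9.90022473e-01  1.40907669e-01 -9.02069542e-05]
```

View pics/top0.png

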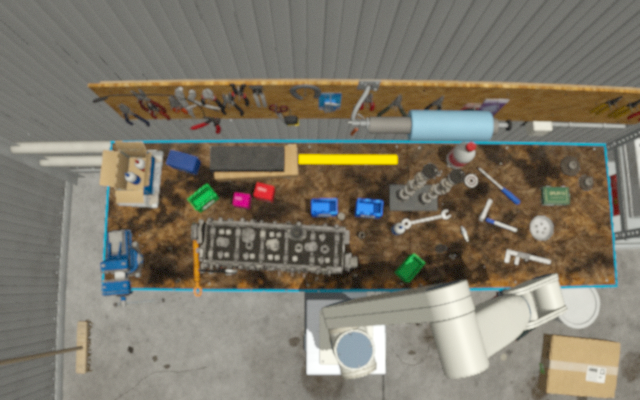

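View pics/side0.png

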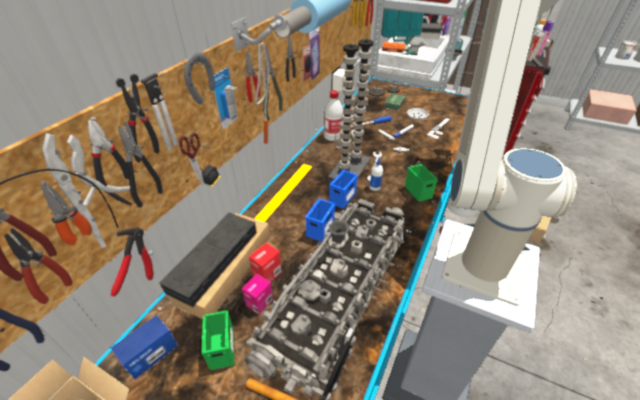

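The two wanted crates are the blue open ones at top-view (325,207) and (370,208). The look-alikes are green crates at (202,197) and (410,268), and a blue box at (184,161). The yellow tape runs from (298,159) to (398,159). The sealant bottle is just right of the right crate, at about (400,227). I'll check these in one close crop.

Run:
```python
import cv2,numpy as np
t=cv2.imread("pics/top0.png")[145:245,290:420]; t=cv2.resize(t,None,fx=6,fy=6,interpolation=cv2.INTER_CUBIC)
cv2.imwrite("pics/c0.png",t)
s=cv2.imread("pics/side0.png")[150:260,240:400]; cv2.imwrite("pics/c1.png",cv2.resize(s,None,fx=5,fy=5,interpolation=cv2.INTER_CUBIC))
```

```text
(no output)
```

View pics/c0.png

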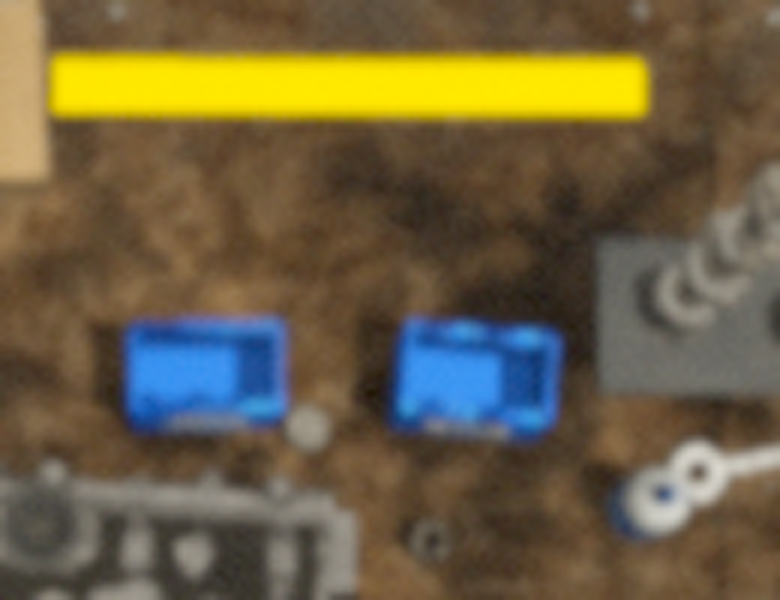

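View pics/c1.png

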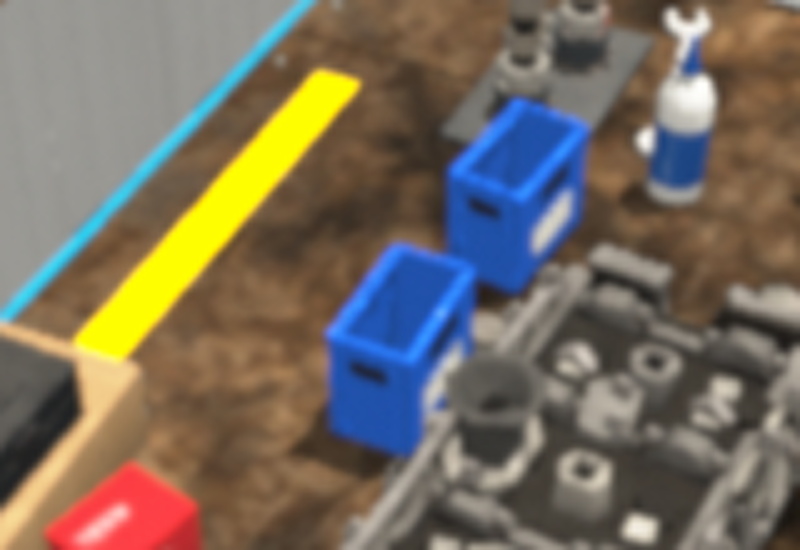

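The crop confirms two blue open crates. The left one has its rim's far edge at crop (127,319)-(287,318), and the right one at (405,319)-(563,329). The tappet sits by the left crate's near right corner at (308,427), the spring at (432,540) and the sealant at (655,500).

```bash
cat > h.py <<'E'
from station import *
import cv2,numpy as np
def w(n,uv,z):
    c=camera_info(n); T=np.array(c["T"])
    p=cv2.undistortPoints(np.array([[uv]],float),np.array(c["intrinsics"]),np.array(c["dist"]))[0,0]
    d=T[:3,:3]@[p[0],-p[1],-1]; o=T[:3,3]
    return o+d*(z-o[2])/d[2]
def proj(n,P):
    c=camera_info(n);T=np.array(c["T"]);q=(np.atleast_2d(P)-T[:3,3])@T[:3,:3]; q[:,1:]*=-1
    return cv2.projectPoints(q,np.zeros(3),np.zeros(3),np.array(c["intrinsics"]),np.array(c["dist"]))[0][:,0]
def Q(yaw):  # tool down, tool y at angle from world y
    return [0,float(np.cos(yaw/2)),float(np.sin(yaw/2)),0]
E
python3 - <<'E'
from h import *
C=lambda u,v,z:print(np.round(w("top",(290+(u+.5)/6-.5,145+(v+.5)/6-.5),z),4))
D=lambda u,v,z:print(" s",np.round(w("side",(240+(u+.5)/5-.5,150+(v+.5)/5-.5),z),4))
print("Left rim far L,R");C(125,318,.095);C(289,317,.095);D(328,333,.095)
D(402,243,.095);D(475,264,.095)
print("right");C(402,318,.095);C(564,328,.095);D(447,178,.095);D(518,99,.095);D(589,128,.095)
print("near L");C(130,420,.095);C(288,416,.095);print("near R");C(392,422,.095);C(556,430,.095)
print("tape");C(50,54,0);C(50,118,0);C(650,54,0);C(650,118,0)
print("tappet");C(308,427,.022);print("spring");C(432,538,.032);print("seal");C(655,500,.1)
print("head");C(340,510,.1)
E
```

```text
Left rim far L,R
[0.5571 0.1451 0.095 ]
[0.558  0.0356 0.095 ]
 s [0.5549 0.1386 0.095 ]
 s [0.5514 0.0389 0.095 ]
 s [0.4984 0.0364 0.095 ]
right
[ 0.5574 -0.04    0.095 ]
[ 0.5509 -0.1487  0.095 ]
 s [ 0.5541 -0.0375  0.095 ]
 s [ 0.5467 -0.1448  0.095 ]
 s [ 0.4864 -0.1353  0.095 ]
near L
[0.4886 0.1417 0.095 ]
[0.4914 0.0368 0.095 ]
near R
[ 0.4874 -0.0324  0.095 ]
[ 0.4821 -0.1418  0.095 ]
tape
[0.7628 0.1982 0.    ]
[0.7162 0.198  0.    ]
[ 0.7646 -0.2297  0.    ]
[ 0.7177 -0.2282  0.    ]
tappet
[0.4934 0.0188 0.022 ]
spring
[ 0.4158 -0.0646  0.032 ]
seal
[ 0.4346 -0.2062  0.1   ]
head
[0.4282 0.0032 0.1   ]
```

Run:
```python
from h import *
C=lambda u,v,z:print(np.round(w("top",(290+(u+.5)/6-.5,145+(v+.5)/6-.5),z),4))
print("plate");C(597,238,.01);C(597,393,.01);C(690,300,.1)
print(np.round(camera_info("wrist")["tool_from_camera"],3).tolist())
command_gripper(0.0)
move_pose([.36,-.3,.35],Q(0)); move_pose([.42,.06,.35],Q(0))
movel([.466,.09,.25],v=.25); movel([.466,.09,.088],v=.12)
f=get_ft_force()
print(get_time(),get_tcp_pos(),f)
print(movel([.50,.09,.088],v=.04,until_force=0.6),get_tcp_pos(),get_ft_force()-np.array(f))
```

```text
plate
[ 0.6287 -0.1863  0.01  ]
[ 0.5189 -0.1837  0.01  ]
[ 0.5692 -0.2334  0.1   ]
[[-0.0, 0.963, 0.27, 0.074], [1.0, 0.0, 0.001, -0.0], [0.001, 0.27, -0.963, -0.188], [0.0, 0.0, 0.0, 1.0]]
6.35 [0.46652335 0.09009333 0.08858902] [ 0.87161568 -0.0389703   0.60764353]
False [0.49966091 0.08996855 0.08789913] [-0.25578466 -0.53304746 -0.84040101]
```

Run:
```python
from h import *
for x in(.515,.525,.533,.539,.545):
    movel([x,.09,.088],v=.04); print(np.round(get_ft_force(),2))
wait(.5)
a=read_camera("side")[130:250,240:400,::-1]; b=read_camera("top")[145:245,290:420,::-1]
cv2.imwrite("pics/c2.png",np.hstack([cv2.resize(a,(480,360),interpolation=2),cv2.resize(b,(320,246),interpolation=2) if 0 else cv2.copyMakeBorder(cv2.resize(b,(320,246),interpolation=2),0,114,0,0,0)]))
print(get_time())
```

```text
[-0.17 -0.37 -0.64]
[-1.1  -0.4  -0.72]
[-0.23 -0.08  0.73]
[-0.24  0.37  0.09]
[ 0.38 -0.39  0.17]
9.825
```

View pics/c2.png

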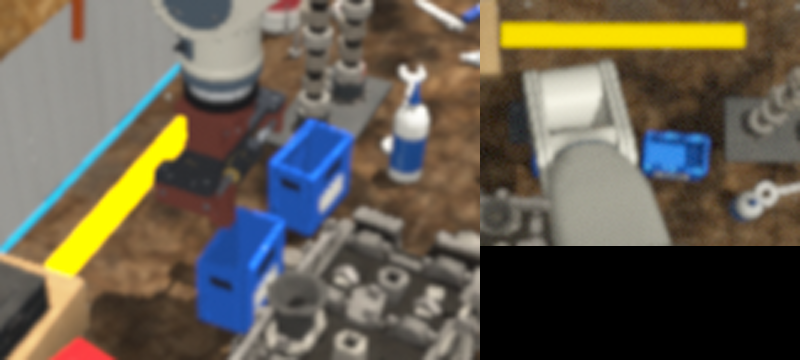

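Run:
```python
from h import *
p=get_tcp_pos();print(p,proj("side",p), proj("side",[.5545,.09,0.095]),proj("side",[.5545,.14,0.095]),get_ee_rot())
a=read_camera("side")[150:250,270:370,::-1]; b=read_camera("wrist")[:,:,::-1]
cv2.imwrite("pics/c3.png",np.hstack([cv2.resize(a,(400,400),interpolation=2),cv2.copyMakeBorder(cv2.resize(b,(400,250)),0,150,0,0,0)]))
```

```text
[0.54497466 0.09000099 0.08802171] [[314.86483502 209.49180347]] [[312.26469655 207.06000054]] [[305.09604054 216.50208225]] [-6.39580640e-06  1.00000000e+00 -1.82885763e-05 -3.51870031e-06]
```

View pics/c3.png

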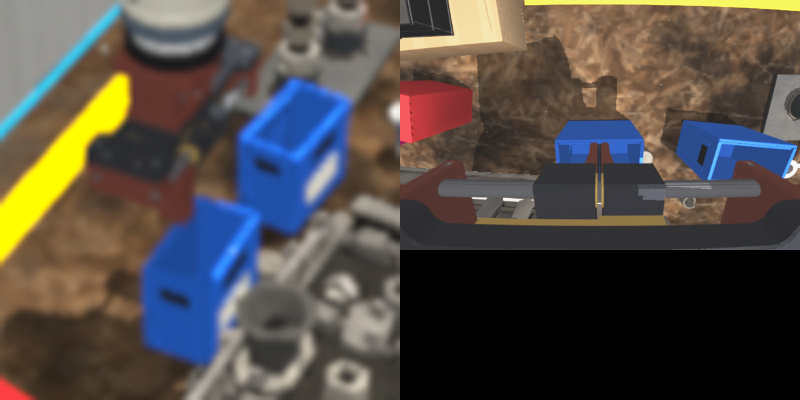

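The left crate still stands where it was. The fingers at z 0.088 slipped over the near rim and are now over the inside. I'll go up, draw back and push lower.

Run:
```python
from h import *
for z in(.12,.14,.165): print(z,np.round(w("top",(296.3,231.5),z),3),np.round(w("side",(338,228),z),3))
movel([.545,.09,.14],v=.2); movel([.462,.09,.14],v=.2); movel([.462,.09,.077],v=.1)
f0=np.array(get_ft_force())
for x in(.48,.488,.496,.504,.512):
    movel([x,.09,.077],v=.06); print(x,np.round(get_ft_force()-f0,2))
a=read_camera("side")[150:250,270:370,::-1]; b=read_camera("wrist")[:,:,::-1]
cv2.imwrite("pics/c4.png",np.hstack([cv2.resize(a,(400,400),interpolation=2),cv2.copyMakeBorder(cv2.resize(b,(400,250)),0,150,0,0,0)]))
print(get_time(),get_tcp_pos())
```

```text
0.12 [0.418 0.2   0.12 ] [0.43  0.163 0.12 ]
0.14 [0.417 0.2   0.14 ] [0.422 0.181 0.14 ]
0.165 [0.414 0.199 0.165] [0.413 0.203 0.165]
0.48 [-0.51 -0.55  1.01]
0.488 [-0.96  0.31  0.26]
0.496 [-0.58 -0.21 -0.1 ]
0.504 [-1.71  0.06  0.72]
0.512 [-0.98 -0.97  1.29]
13.3667 [0.51188835 0.08996259 0.07692816]
```

View pics/c4.png

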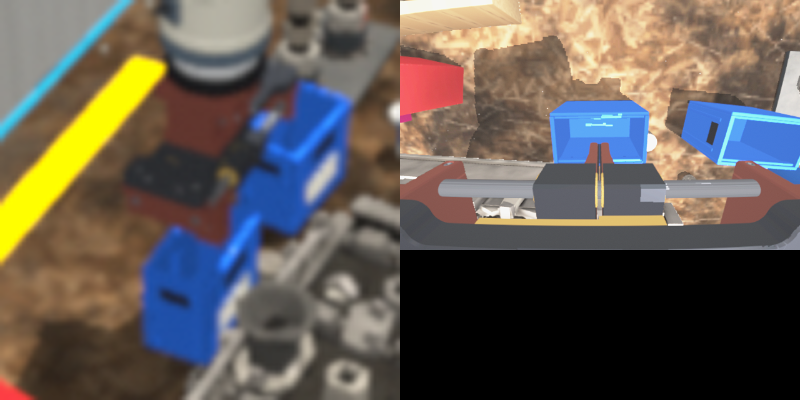

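Run:
```python
from h import *
movel([.462,.09,.077],v=.2); movel([.462,.09,.2],v=.3)
a=read_camera("side")[150:250,270:370,::-1]; b=read_camera("wrist")[100:280,200:560,::-1]
cv2.imwrite("pics/c5.png",np.vstack([cv2.resize(b,(720,360),interpolation=2),cv2.copyMakeBorder(cv2.resize(a[:50],(480,240),interpolation=2),0,0,0,240,0)]))
print(get_time(),get_tcp_pos())
```

```text
14.425 [0.46152088 0.08984235 0.19899235]
```

View pics/c5.png

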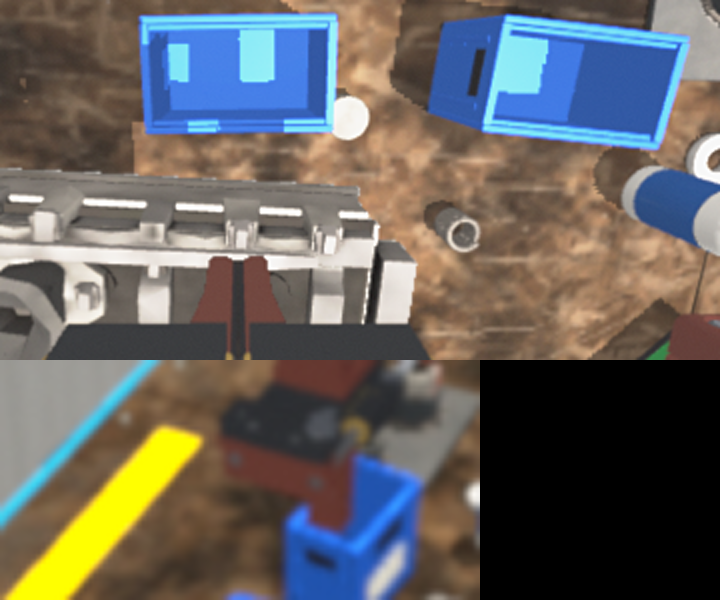

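```bash
cat >> h.py <<'E'
from scipy.spatial.transform import Rotation as R
def wristT():
    q=np.array(get_ee_rot()); M=np.eye(4); M[:3,:3]=R.from_quat(q[[1,2,3,0]]).as_matrix(); M[:3,3]=get_tcp_pos()
    return M@np.array(camera_info("wrist")["tool_from_camera"])
def ww(T,uv,z):
    c=camera_info("wrist")
    p=cv2.undistortPoints(np.array([[uv]],float),np.array(c["intrinsics"]),np.array(c["dist"]))[0,0]
    d=T[:3,:3]@[p[0],-p[1],-1]; o=T[:3,3]
    return o+d*(z-o[2])/d[2]
E
python3 - <<'E'
from h import *
T=wristT()
for n,u,v,z in[("Lfl",138,14,.095),("Lfr",338,14,.095),("Lnr",335,132,.095),("Lnl",146,133,.095),("Rfl",503,15,.095),("Rfr",689,36,.095),("Rnr",661,150,.095),("Rnl",483,131,.095),("tap",350,117,.022),("spr",462,234,.032)]:
    print(n,np.round(ww(T,(200+u/2-.25,100+v/2-.25),z),4))
c=camera_info("wrist");print(np.round(c["intrinsics"],1).tolist(),c["dist"])
E
```

```text
Lfl [0.5521 0.1406 0.095 ]
Lfr [0.552  0.0401 0.095 ]
Lnr [0.4925 0.0389 0.095 ]
Lnl [0.4919 0.1391 0.095 ]
Rfl [ 0.5522 -0.0438  0.095 ]
Rfr [ 0.5433 -0.1436  0.095 ]
Rnr [ 0.4834 -0.1404  0.095 ]
Rnl [ 0.4932 -0.0402  0.095 ]
tap [0.4916 0.0166 0.022 ]
spr [ 0.4136 -0.0624  0.032 ]
[[276.0, 0.0, 318.6], [0.0, 276.0, 201.3], [0.0, 0.0, 1.0]] [-0.0352273  0.         0.         0.         0.       ]
```

Run:
```python
from h import *
T=wristT(); p=np.array(get_tcp_pos())
def at(tcp,u,v,z):
    S=T.copy(); S[:3,3]+=np.array(tcp)-p; return np.round(ww(S,((u-400)*1.6,v*1.6),z),3)
a=[.512,.09,.077]
for q in((552,101),(648,101),(648,163),(557,163)): print("c4",at(a,*q,.095))
b=[.545,.09,.088]
for q in((560,122),(638,122),(555,140),(643,140),(555,163)): print("c3",at(b,*q,.095),at(b,*q,.0))
```

```text
c4 [0.564 0.137 0.095]
c4 [0.564 0.042 0.095]
c4 [0.496 0.037 0.095]
c4 [0.496 0.137 0.095]
c3 [0.572 0.133 0.095] [0.548 0.155 0.   ]
c3 [0.572 0.049 0.095] [0.548 0.026 0.   ]
c3 [0.552 0.14  0.095] [0.516 0.166 0.   ]
c3 [0.552 0.042 0.095] [0.516 0.016 0.   ]
c3 [0.523 0.142 0.095] [0.473 0.169 0.   ]
```

```bash
cat >> h.py <<'E'
def blue(im): 
    h=cv2.cvtColor(im,cv2.COLOR_RGB2HSV); return (h[...,0]>100)&(h[...,0]<118)&(h[...,1]>150)&(h[...,2]>60)
def mark():
    b=blue(read_camera("side"))[140:260,295:340]; s=np.argwhere(b); T=wristT()
    m=blue(read_camera("wrist")); o=[]
    for u in(285,320,345):
        r=np.flatnonzero(m[:300,u]); o.append((r[0],r[-1]) if len(r) else None)
    return np.round(s.mean(0),1),len(s),[tuple(map(int,x)) if x else None for x in o]
E
python3 - <<'E'
from h import *
command_gripper(0.7); print(mark())
movel([.462,.09,.077],v=.15); f0=np.array(get_ft_force()); print(get_time(),mark())
for x in(.474,.482,.488,.494,.5,.506,.512):
    movel([x,.09,.077],v=.05); print(x,np.round(get_ft_force()-f0,1),mark()); cv2.imwrite(f"pics/w{x}.png",read_camera("wrist")[:,:,::-1])
print(get_time())
E
```

```text
(array([75. , 26.4]), 945, [(108, 163), (107, 165), (107, 162)])
16.5333 (array([82.8, 21.1]), 574, [(103, 194), (108, 189), (102, 194)])
0.474 [ 0.8  0.2 -0. ] (array([83.7, 20.6]), 530, [(117, 211), (131, 206), (122, 211)])
0.482 [ 0.9  0.5 -0.3] (array([83.4, 21.1]), 536, [(129, 223), (129, 218), (128, 223)])
0.488 [ 0.5 -0.3 -0.7] (array([82.5, 22.2]), 560, [(136, 232), (135, 231), (135, 231)])
0.494 [-0.1  0.9  0.3] (array([81.1, 23.7]), 602, [(142, 240), (142, 239), (142, 240)])
0.5 [ 1.2  0.5 -0.8] (array([79.7, 25.1]), 653, [(149, 248), (149, 247), (148, 248)])
0.506 [ 0.3  0.1 -0.4] (array([78.3, 26.1]), 712, [(156, 256), (155, 252), (155, 256)])
0.512 [ 1.1  0.2 -1.1] (array([76.6, 27.1]), 775, [(162, 260), (162, 260), (161, 261)])
19.7167
```

Run:
```python
from h import *
f=lambda n:cv2.resize(cv2.imread(n)[130:290,220:420],(400,320),interpolation=2)
s=read_camera("side")[:,:,::-1]; s=cv2.resize(s[180:250,285:355],(280,280),interpolation=2)
t=read_camera("top")[:,:,::-1]; t=cv2.resize(t[160:230,290:420],(520,280),interpolation=2)
cv2.imwrite("pics/c6.png",np.vstack([np.hstack([f("pics/w0.494.png"),f("pics/w0.512.png")]),np.hstack([s,t])]))
```

```text
(no output)
```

View pics/c6.png

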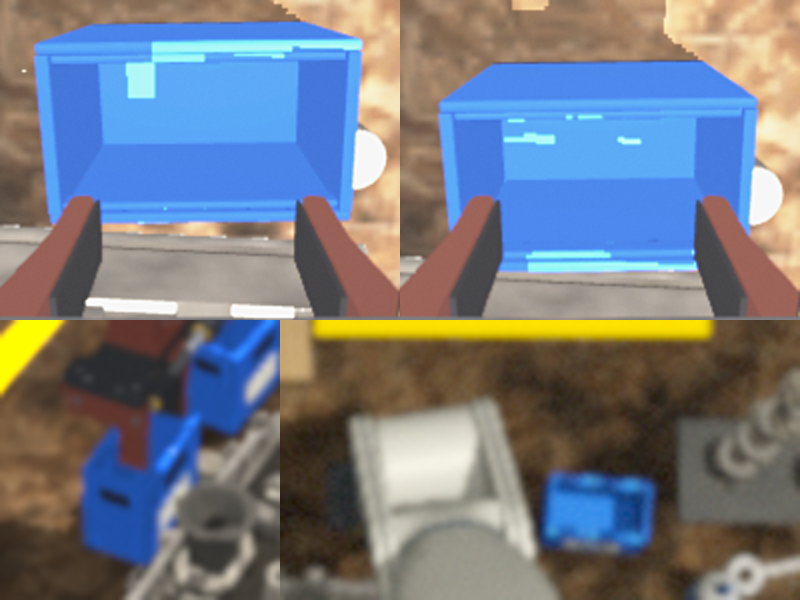

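Run:
```python
from h import *
print(get_tcp_pos(),get_ee_rot(),get_joint_pos(),get_grip_width())
for z in(.06,.077,.09,.1,.11,.12): print(z,proj("side",[.512,.1275,z]),proj("side",[.512,.14,z]))
```

```text
[0.51184805 0.09000414 0.0769511 ] [ 2.16969399e-05  9.99999993e-01  2.89547313e-05 -1.10671861e-04] [ 1.51168454e-01  4.51403160e-01  1.93974979e+00 -1.40335471e-05
  7.50665061e-01  1.72191713e+00] 0.7031997282772973
0.06 [[318.75192221 225.91812519]] [[317.01947036 228.39183435]]
0.077 [[318.73980528 222.20172937]] [[316.9899919  224.67379475]]
0.09 [[318.73038253 219.3097684 ]] [[316.96705308 221.7802112 ]]
0.1 [[318.72303963 217.05498357]] [[316.94916844 219.52395271]]
0.11 [[318.71561286 214.77341667]] [[316.93107149 217.24070859]]
0.12 [[318.70810077 212.46458095]] [[316.91275837 214.92998504]]
```

The side view puts the fingertips at about z 0.104, roughly 17 to 27 mm above the reported TCP. They have simply been passing over the rim, so I'll go lower.

Run:
```python
from h import *
movel([.512,.087,.13],v=.25); movel([.472,.087,.13],v=.25); command_gripper(0.0); movel([.472,.087,.060],v=.12)
wait(.1);f0=np.array(get_ft_force()); print(get_time(),mark())
for x in(.484,.490,.496,.502,.508):
    movel([x,.087,.060],v=.05); print(x,np.round(get_ft_force()-f0,1),mark())
print(get_time(),get_tcp_pos())
```

```text
22.3333 (array([84.3, 20.8]), 515, [(113, 218), (119, 217), (119, 212)])
0.484 [-0.1  0.4  0.8] (array([84.2, 20.8]), 522, [(130, 233), (136, 233), (136, 227)])
0.49 [-1.   0.6  1.1] (array([82.9, 20.4]), 537, [(128, 234), (141, 234), (134, 228)])
0.496 [0.1 1.  1.1] (array([81.3, 20.5]), 583, [(126, 233), (132, 233), (132, 227)])
0.502 [-0.3 -0.5  1.2] (array([79.9, 20.6]), 638, [(124, 232), (130, 232), (130, 225)])
0.508 [ 0.4 -0.2  0.2] (array([78.2, 20.8]), 682, [(121, 229), (127, 228), (127, 222)])
24.3917 [0.50807167 0.08701481 0.05993237]
```

Run:
```python
from h import *
f0=np.array(get_ft_force())
for x in(.516,.522,.527,.532):
    movel([x,.087,.060],v=.05); print(x,np.round(get_ft_force()-f0,1),mark())
wait(.4); print(mark(),get_time())
```

```text
0.516 [0.9 0.6 0.5] (array([76. , 20.9]), 748, [(119, 225), (125, 229), (148, 216)])
0.522 [1.3 0.8 0.3] (array([73.9, 19.7]), 754, [(126, 233), (135, 229), (134, 230)])
0.527 [ 1.4  0.3 -0.3] (array([69.5, 20.7]), 474, [(39, 180), (38, 180), (38, 179)])
0.532 [ 1.1  0.6 -0.4] (array([67.9, 22.3]), 500, [(162, 187), (47, 187), (161, 186)])
(array([67.9, 22.2]), 497, [(118, 187), (47, 187), (161, 186)]) 26.3667
```

The left crate's blue area dropped and its near edge moved suddenly, so it has gone over. Next I'll clear out and check it with code, then go to the right crate.

```bash
cat >> h.py <<'E'
def stamp(cx,cy,name="side"):
    # count red / white pixels in the upright underside rectangle, near x=cx
    P=[[cx,cy+s*.026,.03+t*.026] for s,t in((-1,-1),(1,-1),(1,1),(-1,1))]
    im=read_camera(name); m=np.zeros(im.shape[:2],np.uint8); cv2.fillPoly(m,[np.round(proj(name,P)).astype(np.int32)],1)
    px=im[m>0].astype(int); r=(px[:,0]>px[:,2]+40); wh=(px.min(1)>140)
    b=px[:,2]>px[:,0]+60
    return len(px),int(r.sum()),int(wh.sum()),int(b.sum())
E
python3 - <<'E'
from h import *
movel([.475,.087,.060],v=.2); movel([.465,.087,.22],v=.3)
move_pose([.44,-.085,.22],Q(np.pi/2-.09)); print(get_time(),"L stamp side/top",stamp(.552,.09),stamp(.552,.09,"top"))
movel([.455,-.087,.12],v=.25); movel([.455,-.087,.060],v=.15); wait(.1)
f0=np.array(get_ft_force()); y=lambda x:-.087-.09*(x-.455)
for x in(.468,.478,.488,.498,.505):
    movel([x,y(x),.06],v=.05); b=blue(read_camera("side"))[140:260,310:360]; s=np.argwhere(b); print(x,np.round(get_ft_force()-f0,1),len(s),s.mean(0).round(1))
print(get_time(),get_tcp_pos())
cv2.imwrite("pics/s1.png",read_camera("side")[:,:,::-1])
E
```

```text
29.1083 L stamp side/top (99, 5, 0, 10) (41, 0, 0, 0)
0.468 [ 0.1  0.  -0.5] 692 [50.4 28.3]
0.478 [ 0.4 -0.1 -0.3] 655 [51.  27.7]
0.488 [-1.1  0.  -1.2] 664 [50.7 26.6]
0.498 [-0.8  0.3  0.2] 673 [50.  25.2]
0.505 [-1.  -0.2  0.3] 677 [49.2 24.2]
32.4167 [ 0.50520675 -0.0915363   0.05995365]
```

Run:
```python
from h import *
y=lambda x:-.087-.09*(x-.455)
for x in(.512,.518,.523,.528,.533):
    movel([x,y(x),.06],v=.05); s=np.argwhere(blue(read_camera("side"))[140:260,310:360]); print(x,len(s),s.mean(0).round(1))
wait(.4)
s=np.argwhere(blue(read_camera("side"))[140:260,310:360]); print(x,len(s),s.mean(0).round(1))
movel([.46,-.087,.06],v=.25)
movel([.42,-.087,.30],v=.3)
print(get_time())
for n in("side","top","wrist"): cv2.imwrite(f"pics/{n}9.png",read_camera(n)[:,:,::-1])
print(stamp(.552,.09),stamp(.548,-.095))
s=cv2.imread("pics/side9.png")[140:260,270:390]; t=cv2.imread("pics/top9.png")[145:245,290:420]
cv2.imwrite("pics/c9.png",np.hstack([cv2.resize(s,(400,400),interpolation=2),cv2.resize(t,(400,400),interpolation=2)]))
```

```text
0.512 677 [48.9 23.1]
0.518 664 [48.7 22.3]
0.523 674 [47.5 20.2]
0.528 672 [48.3 12.2]
0.533 672 [48.3 12.1]
0.533 670 [48.3 12.1]
35.875
(99, 5, 0, 11) (77, 2, 0, 38)
```

View pics/c9.png

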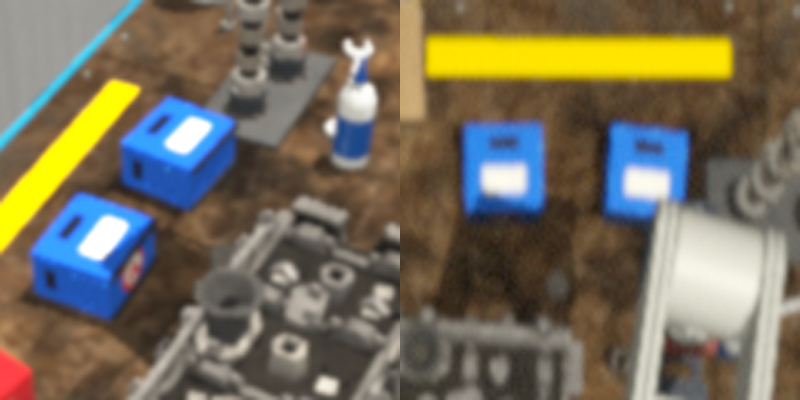

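Both crates lie on their far walls with their undersides facing the robot. The left one shows the red and white stamp at crop (135,270), and the right one is plain. I'll measure the left crate and the tape by code, then push with two open fingers.

```bash
cat >> h.py <<'E'
def meas(cols=(304,342),im=None):
    im=read_camera("top") if im is None else im
    f=im.astype(float); sc=f[...,2]-f[...,0]  # blue-red
    tx=[]; 
    out=[]
    for u in range(*cols):
        c=sc[150:215,u]; top=c.max()
        if top<60: continue
        k=np.flatnonzero(c>60)
        if len(k)<8: continue
        i=k[0]; v=150+i-(c[i]-60)/(c[i]-c[i-1]) if i>0 else 150
        out.append((u,v))
    o=np.array(out)
    if len(o)<8: return None
    o=o[2:-2]; P=np.array([w("top",q,.06) for q in o]); k=np.polyfit(P[:,1],P[:,0],1)
    return P[:,1].min().round(4),P[:,1].max().round(4),np.polyval(k,P[:,1].mean()).round(4),k[0].round(3)
def tape(im):
    f=im.astype(int); m=(f[...,0]>180)&(f[...,1]>150)&(f[...,2]<90); m[:140]=0;m[180:]=0
    q=np.argwhere(m); return [np.round(w("top",(u,q[q[:,1]==u][:,0].mean()),0)[:2],4) for u in (305,320,350,390) if (q[:,1]==u).any()]
E
python3 - <<'E'
from h import *
im=cv2.imread("pics/top9.png")[:,:,::-1]
print("L",meas(im=im),"R",meas((350,385),im),"tape",tape(im))
command_gripper(.6); move_pose([.48,.088,.25],Q(0)); movel([.518,.088,.12],v=.25); movel([.518,.088,.006],v=.15)
print(get_time(),get_tcp_pos())
wait(.1); f0=np.array(get_ft_force()); print(movel([.56,.09,.006],v=.08,until_force=1.2),get_tcp_pos(),np.round(get_ft_force()-f0,2))
E
```

```text
L (np.float64(0.0483), np.float64(0.1386), np.float64(0.6558), np.float64(-0.014)) R (np.float64(-0.1454), np.float64(-0.0547), np.float64(0.6533), np.float64(0.104)) tape [array([0.7413, 0.168 ]), array([0.7414, 0.1042]), array([ 0.7397, -0.0235]), array([ 0.7383, -0.1948])]
40.3 [0.51883754 0.08815608 0.00695654]
True [0.52173884 0.08821152 0.00645579] [-0.48 -0.43  0.46]
```

```bash
cat >> h.py <<'E'
def wm():
    T=wristT(); im=read_camera("wrist"); m=blue(im); f=im.astype(int)
    ym=(f[...,0]>150)&(f[...,1]>130)&(f[...,2]<90)
    R_=[];Y=[]
    for u in range(0,640,4):
        r=np.flatnonzero(m[:200,u]); 
        if len(r)>6: R_.append(ww(T,(u,r[0]-.5),.06))
        q=np.flatnonzero(ym[:,u])
        if len(q)>6: Y.append(np.r_[ww(T,(u,q[-1]+.5),0)[:2],ww(T,(u,q[0]-.5),0)[:1]])
    R_=np.array(R_);Y=np.array(Y); return R_,Y
E
python3 - <<'E'
from h import *
print(get_grip_width())
for x in(.56,.60,.615):
    movel([x,.0885,.006],v=.06); print(x,get_time(),np.round(get_ft_force(),1),meas())
R_,Y=wm(); print(R_[::4].round(3).tolist()); print(Y[::8].round(3).tolist())
cv2.imwrite("pics/w10.png",read_camera("wrist")[:,:,::-1])
E
```

```text
0.6045122233270132
0.56 41.4417 [ 1.1 -0.3  0.6] None
0.6 42.3083 [-0.6 -0.   0.5] None
0.615 42.7583 [-0.3  0.5  0. ] None
[[0.723, 0.14, 0.06], [0.723, 0.132, 0.06], [0.723, 0.125, 0.06], [0.723, 0.118, 0.06], [0.723, 0.111, 0.06], [0.723, 0.104, 0.06], [0.723, 0.097, 0.06], [0.723, 0.09, 0.06], [0.723, 0.083, 0.06], [0.723, 0.076, 0.06], [0.723, 0.069, 0.06], [0.723, 0.062, 0.06], [0.723, 0.055, 0.06], [0.722, 0.048, 0.06], [0.66, -0.01, 0.06], [0.663, -0.018, 0.06], [0.662, -0.027, 0.06], [0.662, -0.035, 0.06], [0.661, -0.044, 0.06], [0.66, -0.054, 0.06], [0.659, -0.063, 0.06], [0.658, -0.072, 0.06]]
[[0.738, 0.196, 0.758], [0.723, 0.177, 0.758], [0.739, 0.154, 0.758], [0.738, 0.134, 0.758], [0.739, 0.114, 0.758], [0.739, 0.093, 0.758], [0.739, 0.073, 0.758], [0.738, 0.053, 0.758], [0.738, 0.032, 0.758], [0.719, 0.01, 0.758], [0.719, -0.012, 0.758], [0.719, -0.033, 0.758], [0.719, -0.056, 0.758], [0.719, -0.078, 0.758], [0.719, -0.101, 0.758], [0.719, -0.125, 0.758]]
```

Run:
```python
from h import *
movel([.631,.0885,.006],v=.04); R_,Y=wm(); i=R_[:,1]>.035
print(R_[i][:,0].min(),R_[i][:,0].max(),R_[i][:,1].min(),R_[i][:,1].max(),np.median(Y[:,2]),get_time())
movel([.60,.0885,.006],v=.12); wait(.2); R_,Y=wm(); i=R_[:,1]>.035; print(R_[i][:,0].min(),R_[i][:,0].max(),np.median(Y[:,2]))
movel([.52,.0885,.006],v=.2); movel([.47,.0885,.25],v=.25); wait(.3)
im=read_camera("top"); cv2.imwrite("pics/t11.png",im[:,:,::-1])
print(meas((300,345),im),meas((350,385),im),get_time(),get_tcp_pos())
```

```text
0.7379659799171459 0.7383429111872963 0.04265724710587492 0.13959257387214488 0.7577815716074736 43.5083
0.7134702925821043 0.7267967604152642 0.7511639101981941
(np.float64(0.0477), np.float64(0.1345), np.float64(0.7384), np.float64(-0.015)) (np.float64(-0.1454), np.float64(-0.0547), np.float64(0.6533), np.float64(0.104)) 46.2167 [0.4698136  0.08847047 0.249353  ]
```

```bash
python3 -c "
from station import *
print(job_done(),get_time())"
```

```text
the job is handed in; nothing more can be done
the job is handed in; nothing more can be done
```

I handed the job in, result not shown to me: both crates were tipped in order, left then right; the stamped left crate's front edge measured x = 0.738 m (tape middle 0.739 m), and the plain right crate lies about 65 mm short of the tape.

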